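# Air the tube warmer at the vent mark

## Robot

A 6-joint arm with a two-finger parallel gripper is mounted at the origin on a cart in front of the work surface, level with it; the furniture and walls round the work are solid. World frame = base frame: x ahead of the robot, y to its left, z up, the work surface at z = 0. Lengths are in mm, angles in degrees, forces in N, time in s.
With the tool pointing down it reaches from about 300 to 850 mm from the base axis. Payload 4.2 kg.
Tool frame: the origin (TCP) lies between the finger pads; the fingertips stand 8 mm ahead of it and the grasp point (between the pads) lies 11 mm behind it; x points along the fingers, y is the direction in which the jaws open and shut, and the axes are right-handed (so a half turn about x gives the same grasp; the last joint's range is limited). The gripper opens to 91 mm and grips with 3 to 60 N. Pads are 32 mm wide; open, the fingers measure 118 mm over their backs; the gripper's body (76 mm by 178 mm) begins 60 mm behind the grasp point.
Start: joints at [-72.708, 18.312, 89.639, -0, 72.044, -1.146], TCP at [181.861, -545.499, 221.976] pointing down, gripper open.
Joint ranges: [-177.97, 177.97], [-48.28, 115.42], [12.27, 149.76], [-77.06, 257.06], [2.81, 150.46], [-146.56, 146.56]. Speed limits (degrees/s): [147.25, 147.25, 180, 180, 180, 180].

## Interface

Orientations are given as [roll, pitch, yaw] about the fixed x, y, z axes, in that order (R = Rz(yaw) Ry(pitch) Rx(roll)).
In Python, from workcell import env gives the robot as it stands.
- The arm moves only by the tool arm_command, never from a script. Its arguments are lists of equal length, an entry for each row: "slide": the shift along the tool's x, y, z in cm, a list of three; "turn": the turn, a rotation vector about the tool's x, y, z in rad, a list of three; "grip": the closure in counts, from 0 (fully open) to 255 (shut). A call has 1 to 20 rows; each row is the pose to reach, as a shift and turn from the pose commanded when the call began, along the tool's axes at that moment; what a row does not reach only later rows make up. A row lasts 1/12 s, in which the tool goes at most 41.7 mm and 7.16 degrees, less where a joint would pass 70% of its speed; a pose out of reach is approached as far as the arm can. A call with a gripper value outside its range is refused whole. The fingers move at their own pace and stop on an object; "newtons" is the grip in N (left out, the last holds). Time passes only in rows, so rows that repeat a pose let the fingers close. It gives the time, the measured TCP pose, the force and the opening at its end, in the units of the state.
- env.state(): the state, without advancing time (a new reading comes with each control period).
- env.grab_frame(name): name is "scene" or "top"; returns (picture, depth): 480x640x3 uint8, red, green, blue; 480x640 float32, mm along the optical axis (not along the pixel's ray), 0 where there is no reading.
- env.calibration(name): a dict with "K" (3x3 intrinsics, pixels), "camera_from_world" (4x4, takes a point from world to camera coordinates). Camera axes: x right, y up, looking along -z (the intrinsics and any distortion apply to the point x, -y, -z); pixel columns grow to the right and rows downward; lengths in mm; the calibration is good to about 2 mm. A picture is of the moment at which its call begins. calibration takes no time and is no camera call.
- env.job_done(): hands the job in, once; it reports no verdict.
Trained networks look in the newest picture that a camera, given by its name, has taken for a name from the list of things; names that differ only in an ending like _2 or _b are one class to them, and where a whole thing is asked for, a point or a joint stands for the part that bears it (a point fixed in the world has none). Each returns a list of dicts, best first, with "p" (0 to 1); they miss things now and then, are a little off and sometimes report something else, mostly with a low value. They report only what shows in the picture. A call takes as long as a camera call.
- env.search_frame(camera, label): "point" ([x, y, z] in mm, in world coordinates, good to about 4 mm: the middle of the surface that is visible of it).
The state is a dict: "time_s": time; "qpos": joint angles; "qvel": joint speeds; "effort": joint torques, N m; "ee_pos": TCP position; "ee_rot": TCP orientation; "force": force on the tool from outside, world axes, zero at the start; "torque": the same for the moment, N m; "gripper_width": finger opening in mm.
Only numpy, scipy, OpenCV 4.12 (cv2) and the standard library are available. Lean on these libraries where they do the work, as an engineer would, in place of code of your own. Each camera call takes 0.05 s, during which the arm holds its last target.

## Task

The tube warmer has to be aired. Slide the blue catch at its front fully to the left, clear of the lid, then lift the sprung lid by its black bar handle until the yellow pointer on the lid's side stands opposite the red marker on the scale, and hold it steady there; the spring would pull it shut, so finish still holding the handle. Leave the red marker and everything else on the desk where it is.

Things in the scene. Friction and masses are not known exactly. Their poses are not given: they have to be found in the camera images.
- tube_warmer: white tube warmer fixed to the desk, 160 (its x) x 140 (y) x 75 mm, turned by up to 0.35 rad; grey ledge (54 mm high) at its front to 127 mm before (-x) the origin, grey lid on top (87 mm high when shut), thin upright angle scale 95 mm to its right (-y), up to 205 mm high. Origin: on the desk under the box's middle; x points from the front to the hinge at the back, y to its left, z up
- lid_hinge (a point): middle of the lid's hinge axis (along the warmer's y), 70 mm behind (+x) the warmer's origin and 81 mm above the desk
- warmer_lid (a joint): angle of the lid in rad: 0 shut, grows as the front edge is lifted, stop at 1.3. A spring (0.3 N m/rad, 0.24 N m when shut) and its weight close it: about 4 to 5 N of lift at the handle near the mark; it falls shut if let go. The catch holds it down (below about 0.05 rad) until slid open
- handle_grip (a point): middle of the lid's black round bar handle, where to grip it: bar 12 mm thick along the warmer's y, 78 mm clear between its posts, axis 39 mm above the lid's top face; 120 mm in front of the hinge axis and 45 mm above it when shut (128 mm radius), moving with the lid. The round bar can turn between the fingers
- lid_catch (a joint): travel of the blue catch in m along the warmer's +y (left): 0 to 0.004 over the lid's tongue at the start, 0.030 fully open at its stop. About 1.5 N of friction; it stays where it is left.
- catch_tab (a point): middle of the grip part of the blue catch's upright tab, 110 mm above the desk, 107 mm before the warmer's origin; tab 20 mm wide (warmer's y), 14 mm thick (x), its top 15 mm above this point; its claw, reaching back over the lid's tongue, lies 12.5 to 20.5 mm below this point. Left and right sides of the tab are free to grip
- vent_mark (a joint): angle of the red marker on the scale in rad, counted like the lid's angle: the lid is right when its angle equals this. Stiff; not to be moved.
- mark_tip (a point): tip of the red marker (a 16 mm wide red clip on the white scale, at the right of the lid), 115 mm from the hinge axis, 79 mm to the right of the warmer's middle
- lid_pointer (a point): tip of the yellow pointer on the right side edge of the lid, 115 mm from the hinge axis; it meets mark_tip when the lid stands at the mark
- rack: white foam tube rack, 105 x 105 x 34 mm, loose, at the left; bystander, origin under its middle
- tube_a: red-capped sample tube, 24 mm cap, 98 mm high, standing in the rack; bystander, origin at its foot
- tube_b: red-capped sample tube, 24 mm cap, 98 mm high, standing in the rack; bystander, origin at its foot
- power_pack: dark grey power bank, 150 x 66 x 21 mm, lying at the left back; bystander, origin under its middle
- phone: phone, 162 x 80 x 10 mm, lying at the left front; bystander, origin under its middle
- swab: flat swab packet, 24 x 178 x 4 mm, lying at the right front; bystander, origin under its middle

How it is judged (in metres and radians):
On the way, in this order (a step that is already met when the one before it is completed fails the run):
1. the blue catch is slid fully open while the lid is still shut (value of joint lid_catch above 0.025 m and value of joint warmer_lid below 0.1 rad), for 0.2 s.
2. the lid is lifted by its handle (value of joint warmer_lid above 0.25 rad and contact force between the fingers and lid_handle_bar above 1 N), for 0.2 s.
At the end, for the whole second after the job is handed in: The fingers hold the lid by its handle (more than 1 N), the lid at rest with the tip of its yellow pointer within 8 mm of the red marker's tip (about 0.07 rad), the catch still open (beyond 25 of 30 mm) (distance between lid_pointer and mark_tip below 0.008 m and velocity of joint warmer_lid between -0.1 and 0.1 rad/s and contact force between the fingers and lid_handle_bar above 1 N and value of joint lid_catch above 0.025 m); the arm keeps its last pose, push and grip.
It fails at once if the red marker is shifted along the scale (more than about 0.05 rad) (distance of mark_tip from where it was at the start of the episode above 0.006 m).
It fails at once if a bystander is pushed more than 20 mm (distance of any of rack, tube_a, tube_b, power_pack, phone, swab from where it was at the start of the episode above 0.02 m).
It also fails if it takes over 45 s, if anything falls off the work surface, if the arm or the gripper's body presses on something with over 40 N, if the wrist force passes 120 N, or if a joint passes its speed limit or range.

## Working session

There is one attempt and no reset: what is moved stays moved. The work goes in short steps, Python scripts to look and compute and a tool call to move; the robot and the scene stay as the last step left them, time stands still between calls to the robot, and variables do not carry over. Pictures are saved under pics/ and viewed, and the job is handed in when it is done.

Besides the shell and the picture viewer there is one more tool, called after "Emit:" in YAML: its name, and indented under it one key for each argument. arm_command: Moves the arm, as the interface text tells. Its arguments: {"type":"object","properties":{"slide":{"type":"array","items":{"type":"array","items":{"type":"number"}}},"turn":{"type":"array","items":{"type":"array","items":{"type":"number"}}},"grip":{"type":"array","items":{"type":"number"}},"newtons":{"type":"number"}},"required":["slide","turn","grip"]}

```bash
mkdir -p pics; ls
python3 - <<'E'
from workcell import env
import cv2, numpy as np
print(env.state())
for n in ("scene","top"):
    im,d=env.grab_frame(n); cv2.imwrite(f"pics/{n}0.png",im[:,:,::-1]); np.save(f"{n}_d0.npy",d)
    c=env.calibration(n); print(c)
    for l in ("tube_warmer","lid_hinge","handle_grip","catch_tab","mark_tip","lid_pointer","rack","phone"):
        r=env.search_frame(n,l); print(n,l,[(np.round(a["point"]),round(a["p"],2)) for a in r[:2]])
E
```

```text
pics
{'time_s': 0.0, 'qpos': array([-7.27079356e+01,  1.83518745e+01,  8.97069303e+01, -2.73645538e-04,
        7.20408909e+01, -1.14661389e+00]), 'qvel': array([-0.04303679,  0.0477622 ,  0.07597243,  0.07704117, -0.13976347,
        0.01322496]), 'effort': array([ 5.57646381e-04, -4.12462413e+01, -2.31972420e+01,  7.27633014e-02,
        4.55245643e-02, -1.38477239e-04]), 'ee_pos': array([ 181.71660871, -545.02567006,  221.11435115]), 'ee_rot': array([-90.9970953 ,  89.90030399, 107.44166758]), 'force': array([0.41423641, 0.18956284, 0.14785429]), 'torque': array([-0.01452238,  0.02413853, -0.00551271]), 'gripper_width': 91.41956218490816}
{'K': array([[560.59962083,   0.        , 312.70462236],
       [  0.        , 560.59962083, 241.27731071],
       [  0.        ,   0.        ,   1.        ]]), 'camera_from_world': array([[-6.61808218e-01, -7.49510504e-01, -1.56168850e-02,
         4.00641228e+02],
       [ 3.89444843e-01, -3.61525758e-01,  8.47131537e-01,
        -2.53086025e+02],
       [-6.40579892e-01,  5.54556697e-01,  5.31153718e-01,
        -1.02205733e+03],
       [ 0.00
[... 777 characters left out ...]
1,  1.53749157e-02,  1.86576681e-01,
        -5.12539302e+02],
       [-1.86155678e-01, -2.53563030e-02,  9.82193016e-01,
        -9.62214425e+02],
       [ 0.00000000e+00,  0.00000000e+00,  0.00000000e+00,
         1.00000000e+00]])}
top tube_warmer [(array([561.,  -7.,  86.]), 0.8), (array([476., -20.,  96.]), 0.55)]
top lid_hinge [(array([567.,  -2.,  88.]), 0.64)]
top handle_grip [(array([582.,   3.,  90.]), 0.8), (array([559.,  -6.,  81.]), 0.74)]
top catch_tab [(array([482., -19.,  97.]), 0.77)]
top mark_tip []
top lid_pointer [(array([579.,   4.,  88.]), 0.64)]
top rack [(array([433., 395.,  34.]), 0.94), (array([579.,  -1.,  88.]), 0.48)]
top phone [(array([328., 247.,   8.]), 0.61)]
```

View pics/scene0.png

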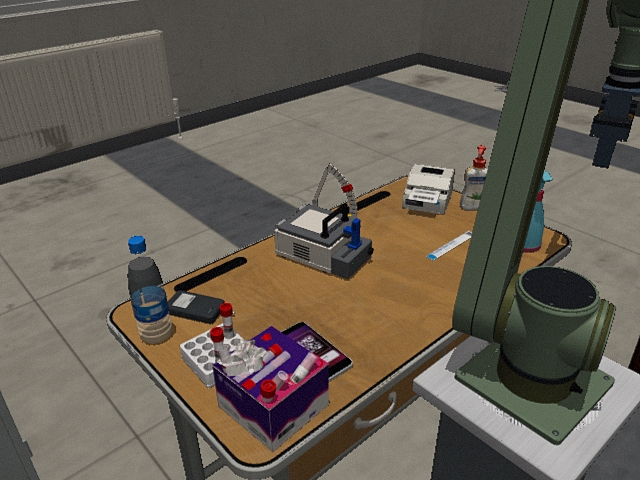

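View pics/top0.png

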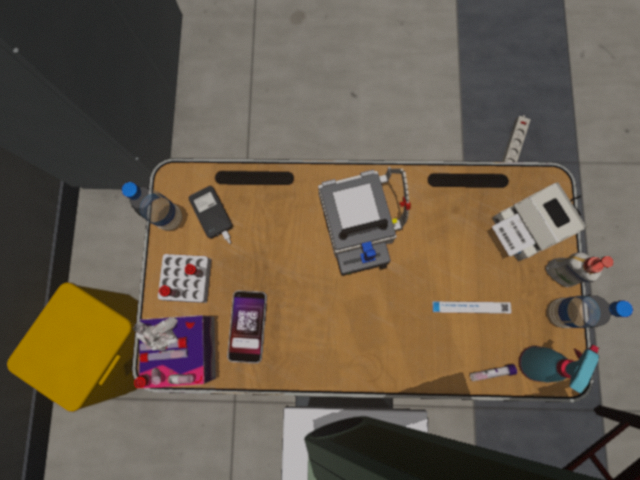

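The scene image shows the warmer around (325,235), with the handle at (335,220), the catch tab at (354,233) and the red marker at (348,188). The top view shows the catch at (368,250) and the marker at (405,205). I'll zoom in and segment next.

```bash
cat > h.py <<'E'
from workcell import env
import cv2, numpy as np
def cal(n):
    c=env.calibration(n); return np.array(c["K"]),np.array(c["camera_from_world"])
def cloud(n,d):
    K,T=cal(n); v,u=np.mgrid[0:480,0:640]
    p=np.stack([(u-K[0,2])/K[0,0]*d,-(v-K[1,2])/K[1,1]*d,-d],-1)
    return (p-T[:3,3])@T[:3,:3]
def proj(n,P):
    K,T=cal(n); P=np.atleast_2d(P); c=P@T[:3,:3].T+T[:3,3]
    return np.stack([K[0,0]*c[:,0]/-c[:,2]+K[0,2],K[1,1]*-c[:,1]/-c[:,2]+K[1,2]],-1)
def w2(pose,P):
    x,y,a=pose; P=np.atleast_2d(P); c,s=np.cos(a),np.sin(a)
    return np.stack([x+c*P[:,0]-s*P[:,1],y+s*P[:,0]+c*P[:,1],P[:,2]],-1)
E
python3 - <<'E'
from h import *
for n in("scene","top"):
    im=cv2.imread(f"pics/{n}0.png");d=np.load(f"{n}_d0.npy")
    b=(260,150,390,290) if n=="scene" else (305,155,425,285)
    s=5 if n=="scene" else 5
    c=im[b[1]:b[3],b[0]:b[2]]
    cv2.imwrite(f"pics/{n}0z.png",cv2.resize(c,None,fx=4.2,fy=4.2,interpolation=cv2.INTER_CUBIC))
    W=cloud(n,d); roi=np.zeros((480,640),bool); roi[b[1]:b[3],b[0]:b[2]]=1; roi&=d>0
    i=im.astype(int); B,G,R=i[...,0],i[...,1],i[...,2]
    for nm,m in(("blue",(B>R+50)&(B>G+35)),("red",(R>G+80)&(R>B+80)&(R>130)),("yellow",(R>B+80)&(G>B+70)&(R>150)&(abs(R-G)<50))):
        m=m&roi; P=W[m]; 
        if len(P): vv,uu=np.nonzero(m); print(n,nm,len(P),np.median(P,0).round(),P.min(0).round(),P.max(0).round(),uu.mean().round(1),vv.mean().round(1))
    m=roi&(W[...,2]>82)&(W[...,2]<92)
    P=W[m][:,:2].astype(np.float32); print(n,"lid",len(P),cv2.minAreaRect(P),np.median(W[m][:,2]))
E
```

```text
scene blue 272 [477. -17.  93.] [ 469. -102.   52.] [556.  -7. 128.] 353.7 233.5
scene red 14 [575. -94. 152.] [ 569. -101.  144.] [582. -87. 158.] 349.1 186.6
scene yellow 6 [564. -83.  82.] [558. -96.  74.] [575. -80.  84.] 349.0 214.5
scene lid 1758 ((571.4826049804688, -14.975189208984375), (196.8712158203125, 169.95521545410156), 14.499520301818848) 86.65622507602495
top blue 189 [487. -17.  98.] [471. -39.  51.] [512.  -6. 128.] 367.4 251.0
top red 12 [579. -95. 155.] [576. -98. 143.] [586. -83. 159.] 405.9 203.6
top yellow 21 [563. -78.  83.] [558. -88.  -3.] [589. -73.  86.] 394.1 220.3
top lid 3807 ((574.35986328125, -12.426750183105469), (195.63230895996094, 164.30213928222656), 15.054513931274414) 87.13390160918017
```

Run:
```python
import cv2,numpy as np
a=cv2.imread("pics/scene0z.png");print(a.shape);b=cv2.imread("pics/top0z.png");print(b.shape)
```

```text
(588, 546, 3)
(546, 504, 3)
```

View pics/scene0z.png

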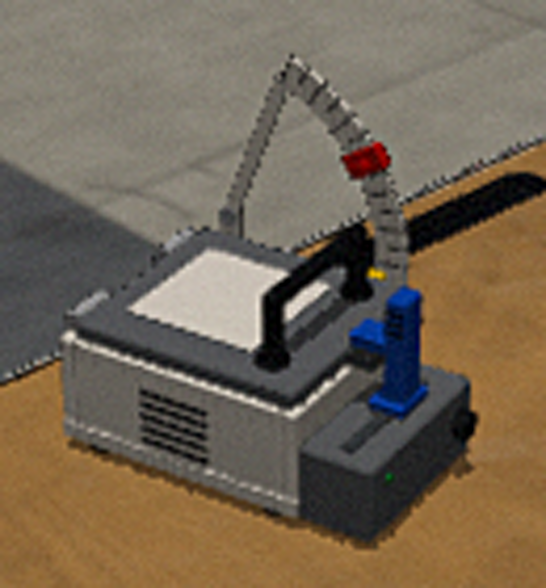

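View pics/top0z.png

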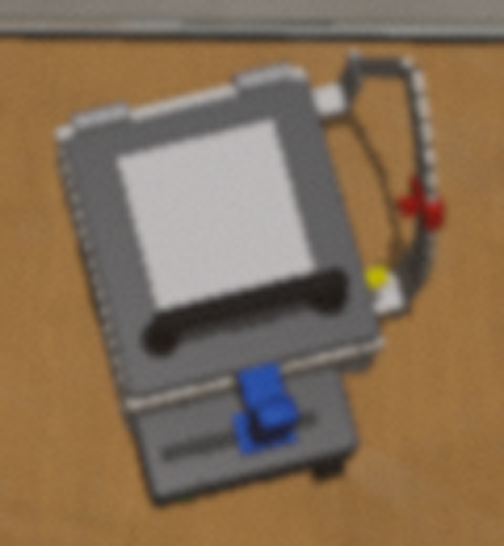

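Run:
```python
from h import *
for n in("top","scene"):
    im=cv2.imread(f"pics/{n}0.png");d=np.load(f"{n}_d0.npy"); W=cloud(n,d)
    b=(260,150,390,290) if n=="scene" else (305,155,425,285)
    roi=np.zeros((480,640),np.uint8); roi[b[1]:b[3],b[0]:b[2]]=1
    for lo,hi,nm in((83,91,"lid"),(50,58,"ledge"),(118,140,"handle")):
        m=((W[...,2]>lo)&(W[...,2]<hi)&(d>0)).astype(np.uint8)*roi
        if nm!="handle": m=cv2.morphologyEx(m,cv2.MORPH_OPEN,np.ones((3,3)))
        k,l,st,_=cv2.connectedComponentsWithStats(m); j=1+np.argmax(st[1:,4])
        P=W[l==j]
        print(n,nm,len(P),P.mean(0).round(1))
        for a in np.linspace(.2,.3,6) if nm=="lid" else [.25]:
            c,s=np.cos(a),np.sin(a); u=P[:,0]*c+P[:,1]*s; v=-P[:,0]*s+P[:,1]*c
            print("  ",a.round(3),np.percentile(u,[.5,3,97,99.5]).round(1),np.percentile(v,[.5,3,97,99.5]).round(1))
        r=cv2.minAreaRect(P[:,:2].astype(np.float32)); print("  rect",r)
```

```text
top lid 3431 [586.3   6.8  87.2]
   0.2 [498.6 503.3 644.3 654.3] [-180.1 -174.9  -47.9  -43. ]
   0.22 [497.  500.9 641.8 651.8] [-190.6 -186.3  -59.4  -55.3]
   0.24 [494.9 498.2 639.3 649.2] [-201.2 -197.5  -70.8  -67.3]
   0.26 [492.  495.3 636.3 646. ] [-212.4 -209.   -82.   -78.8]
   0.28 [488.8 492.2 633.6 643.4] [-223.8 -220.1  -93.4  -89.8]
   0.3 [485.  489.1 630.6 640.3] [-235.3 -231.4 -104.5 -100.7]
  rect ((588.5458984375, 5.694145202636719), (159.23342895507812, 136.02264404296875), 15.309391975402832)
top ledge 747 [482.3  -9.6  53.7]Traceback (most recent call last):
  File "<stdin>", line 14, in <module>
AttributeError: 'float' object has no attribute 'round'
```

Run:
```python
from h import *
a=.262
for n in("top","scene"):
    im=cv2.imread(f"pics/{n}0.png");d=np.load(f"{n}_d0.npy"); W=cloud(n,d)
    b=(260,150,390,290) if n=="scene" else (305,155,425,285)
    roi=np.zeros((480,640),np.uint8); roi[b[1]:b[3],b[0]:b[2]]=1
    i=im.astype(int); B,G,R=i[...,0],i[...,1],i[...,2]
    blue=((B>R+50)&(B>G+35))
    for lo,hi,nm in((83,91,"lid"),(50,58,"ledge"),(116,140,"handle"),(116,140,"tab"),(121,140,"tabtop")):
        m=((W[...,2]>lo)&(W[...,2]<hi)&(d>0)).astype(np.uint8)*roi
        if nm=="handle": m[blue|(R>90)]=0
        elif "tab" in nm: m[~blue]=0
        else: m=cv2.morphologyEx(m,cv2.MORPH_OPEN,np.ones((3,3)))
        k,l,st,_=cv2.connectedComponentsWithStats(m)
        if k<2: continue
        P=W[l==1+np.argmax(st[1:,4])]
        c,s=np.cos(a),np.sin(a); u=P[:,0]*c+P[:,1]*s; v=-P[:,0]*s+P[:,1]*c
        print(n,nm,len(P),P.mean(0).round(1),np.percentile(u,[.5,3,50,97,99.5]).round(1),np.percentile(v,[.5,3,50,97,99.5]).round(1),"rect",cv2.minAreaRect(P[:,:2].astype(np.float32))[1:])
```

```text
top lid 3431 [586.3   6.8  87.2] [491.7 495.1 569.5 636.1 645.7] [-213.5 -210.1 -144.7  -83.1  -80. ] rect ((159.23342895507812, 136.02264404296875), 15.309391975402832)
top ledge 747 [482.3  -9.6  53.7] [441.4 442.8 462.4 486.7 487.9] [-192.5 -190.  -124.9  -83.3  -80.6] rect ((47.72506332397461, 113.27513122558594), 15.385571479797363)
top handle 252 [536.7  -7.9 130. ] [511.3 511.8 516.3 521.6 522.3] [-196.4 -193.3 -146.2  -99.2  -96.9] rect ((11.565139770507812, 99.90032196044922), 15.021764755249023)
top tab 66 [482.2 -21.  124.3] [453.5 453.7 460.5 467.  467.8] [-154.7 -154.2 -145.4 -136.3 -135.8] rect ((14.596091270446777, 18.800386428833008), 18.491607666015625)
top tabtop 61 [482.1 -21.1 124.6] [453.5 453.9 460.5 466.8 467.2] [-154.7 -154.2 -145.1 -137.  -136.2] rect ((13.572699546813965, 19.025978088378906), 13.296164512634277)
scene lid 1533 [580.3  10.9  86.8] [487.6 493.2 567.2 632.8 641.1] [-213.9 -207.6 -137.2  -82.4  -79.9] rect ((165.23683166503906, 140.56837463378906), 15.714104652404785)
scene ledge 436 [477.4  -2.2  53.7] [437.8 439.6 458.4 486.5 488. ] [-192.3 -186.2 -122.   -83.8  -80.9] rect ((51.10782241821289, 112.68733215332031), 15.893889427185059)
scene handle 160 [532.2  -4.2 127.5] [508.  508.5 512.6 518.6 519.9] [-192.8 -191.3 -141.2  -98.3  -95.5] rect ((12.089147567749023, 100.55528259277344), 15.419196128845215)
scene tab 41 [478.3 -21.5 122.9] [450.4 450.9 455.  463.4 463.9] [-156.2 -155.6 -144.  -136.3 -134.3] rect ((13.682795524597168, 22.008010864257812), 8.671950340270996)
scene tabtop 30 [479.2 -22.1 124.2] [450.9 451.3 457.  463.6 463.9] [-156.2 -155.9 -144.9 -136.9 -134.4] rect ((12.584680557250977, 21.92703628540039), 7.736052513122559)
```

```bash
cat >> h.py <<'E'
from scipy.spatial.transform import Rotation as Ro
pose=(584.5,6.7,.264)
def tool():
    s=env.state(); e=s["ee_rot"]; return np.array(s["ee_pos"]),Ro.from_euler("xyz",e,degrees=True),s
def to(goal,Rg):
    p,R,s=tool(); d=R.inv().apply(np.array(goal)-p)/10; t=(R.inv()*Rg).as_rotvec()
    print("slide cm",d.round(2),"turn",t.round(3)); return d,t
E
python3 - <<'E'
from h import *
p,R,s=tool(); print(R.as_matrix().round(3))
im=cv2.imread("pics/top0.png");W=cloud("top",np.load("top_d0.npy"))
r=W[320:390,430:610].reshape(-1,3); k=r[r[:,2]>40]; print("bottle",k.min(0),k.max(0))
r=W[160:390,400:640].reshape(-1,3)
for y0 in range(-650,-50,50):
    q=r[(r[:,1]>y0)&(r[:,1]<y0+50)&(r[:,0]>100)&(r[:,0]<750)]
    if len(q): i=q[:,2].argmax(); print(y0,q[i].round())
# model overlay
pts=dict(tab=[-107,0,110],h=[-50,0,126],hl=[-50,39,126],hr=[-50,-39,126],c1=[-80,70,75],c2=[-80,-70,75],c3=[80,70,75],c4=[80,-70,75],f1=[-127,0,54],ptr=[-45,-79,81])
for q in(.58,.62,.66): pts[f"m{q}"]=[70-115*np.cos(q),-79,81+115*np.sin(q)]
for n in("scene","top"):
    b=(260,150) if n=="scene" else (305,155)
    z=cv2.imread(f"pics/{n}0z.png")
    for k,v in pts.items():
        u=(proj(n,w2(pose,v))[0]-b+.5)*4.2; cv2.circle(z,tuple(int(a) for a in u),2,(0,255,0) if k[0]!="m" else (255,255,0),-1)
    cv2.imwrite(f"pics/{n}0o.png",z)
a=cv2.imread("pics/scene0o.png");b=cv2.imread("pics/top0o.png")
cv2.imwrite("pics/o0.png",np.hstack([a[150:546] if 0 else a[:546],b])[:, :][:, :1050][::1] if 0 else cv2.resize(np.hstack([a[:546],b]),(800,416)))
for k in("tab","h"): print(k,w2(pose,pts[k]))
E
```

```text
[[ 0.     0.316 -0.949]
 [-0.    -0.949 -0.316]
 [-1.     0.    -0.   ]]
bottle [ 224.93808744 -487.83152015   40.10936093] [ 353.33307151   66.43384565 1042.53771979]
-550 [ 559. -502.   69.]
-500 [ 367. -462.  230.]
-450 [ 378. -450.  229.]
-400 [ 249. -395.  209.]
-350 [ 609. -350.   63.]
-300 [ 232. -283.   22.]
-250 [ 373. -247.    8.]
-200 [ 381. -193.    8.]
-150 [ 564. -100.  116.]
-100 [634. -81. 199.]
tab [[481.20712975 -21.2210128  110.        ]]
h [[536.23230362  -6.34720224 126.        ]]
```

View pics/o0.png

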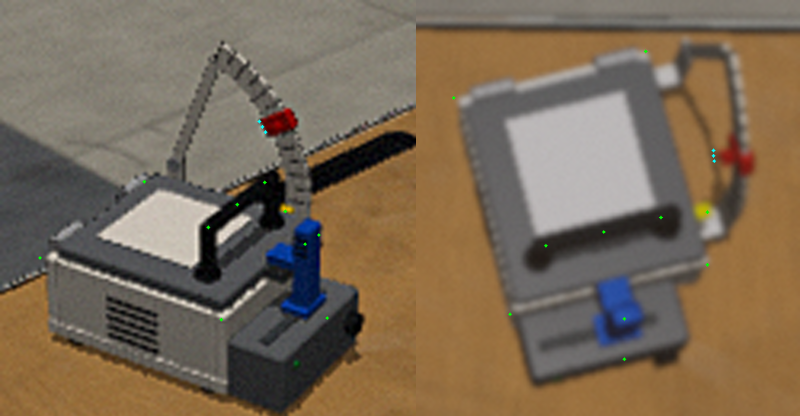

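The overlay fits well, with model points landing on the handle and the tab. Next I compute the approach, going high over the bottles first.

```bash
cat >> h.py <<'E'
def Rdown(a,sgn=-1):  # tool y = sgn*warmer-y-like direction at yaw a
    x=np.array([0,0,-1.]); y=sgn*np.array([-np.sin(a),np.cos(a),0]); return Ro.from_matrix(np.stack([x,y,np.cross(x,y)],1))
E
python3 - <<'E'
from h import *
g=w2(pose,[-107,0.5,210])[0]; print(g); to([*g[:2],370],Rdown(.264)); to(g,Rdown(.264))
E
```

```text
[481.07665773 -20.73833584 210.        ]
slide cm [-14.81 -40.32 -44.98] turn [ 0.058 -0.    -0.   ]
slide cm [  1.19 -40.32 -44.98] turn [ 0.058 -0.    -0.   ]
```

Emit:
arm_command:
  slide:
    - [-5,0,0]
    - [-10,0,0]
    - [-15,0,0]
    - [-15,-3.3,-3.75]
    - [-15,-6.6,-7.5]
    - [-15,-10,-11.2]
    - [-15,-13.4,-15]
    - [-15,-16.8,-18.7]
    - [-15,-20,-22.5]
    - [-15,-23.5,-26]
    - [-15,-27,-30]
    - [-15,-30,-33.7]
    - [-15,-33.6,-37.5]
    - [-15,-37,-41.2]
    - [-15,-40.3,-45]
    - [-15,-40.3,-45]
    - [-11,-40.3,-45]
    - [-7,-40.3,-45]
    - [-3,-40.3,-45]
    - [1,-40.3,-45]
  turn:
    - [0,0,0]
    - [0,0,0]
    - [0,0,0]
    - [0,0,0]
    - [0,0,0]
    - [0.058,0,0]
    - [0.058,0,0]
    - [0.058,0,0]
    - [0.058,0,0]
    - [0.058,0,0]
    - [0.058,0,0]
    - [0.058,0,0]
    - [0.058,0,0]
    - [0.058,0,0]
    - [0.058,0,0]
    - [0.058,0,0]
    - [0.058,0,0]
    - [0.058,0,0]
    - [0.058,0,0]
    - [0.058,0,0]
  grip: [0,0,0,0,0,0,0,0,0,0,0,0,0,0,0,0,0,0,0,0]
  newtons: 20

```text
time_s: 2.57
ee_pos: [481.7, -20.1, 230.3]
ee_rot: [167.6, 89.8, 2.9]
force: [0.6, -0.7, -0.7]
gripper_width: 91.2
```

Run:
```python
from h import *
p,R,s=tool(); print(s["time_s"],p.round(1),R.as_matrix().round(3),s["qpos"].round(1),s["force"].round(1))
to([*w2(pose,[-107,0.5,103])[0]],Rdown(.264))
```

```text
2.5667 [481.7 -20.1 230.3] [[ 0.003  0.263 -0.965]
 [ 0.    -0.965 -0.263]
 [-1.     0.001 -0.003]] [ -3.8   9.5 100.5   0.   69.9  70.9] [ 0.6 -0.7 -0.7]
slide cm [12.73  0.03  0.11] turn [ 0.003 -0.003 -0.001]
```

Emit:
arm_command:
  slide:
    - [0,0,0]
    - [0,0,0]
  turn:
    - [0,0,0]
    - [0,0,0]
  grip: [0,0]

```text
time_s: 2.73
ee_pos: [479.6, -21.8, 230.4]
ee_rot: [-16.0, 89.7, 179.1]
force: [0.5, -0.6, 0.6]
gripper_width: 91.2
```

Run:
```python
from h import *
im,d=env.grab_frame("top"); cv2.imwrite("pics/t1.png",cv2.resize(im[150:290,295:435,::-1],None,fx=4,fy=4))
to([*w2(pose,[-107,0.5,103])[0]],Rdown(.264))
```

```text
slide cm [12.99 -0.17  0.04] turn [-0.    -0.002 -0.001]
```

View pics/t1.png

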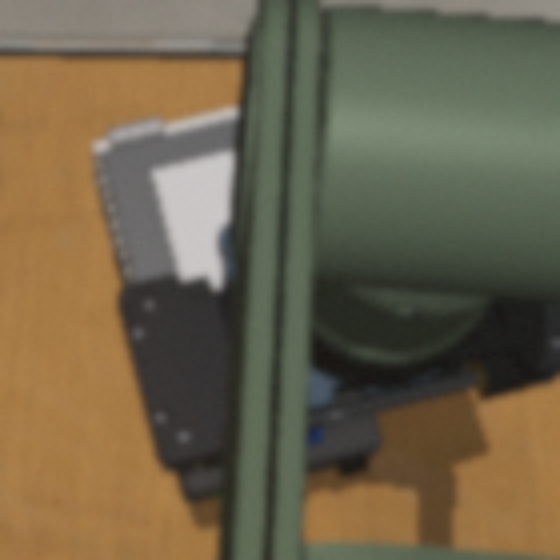

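Emit:
arm_command:
  slide:
    - [4,0,0]
    - [8,0,0]
    - [10.5,0,0]
    - [12.6,0,0]
    - [12.6,0,0]
    - [12.6,0,0]
    - [12.6,0,0]
    - [12.6,0,0]
    - [12.6,0,0]
    - [12.6,0,0]
    - [12.6,0,0]
    - [12.6,0,0]
    - [12.6,0,0]
  turn:
    - [0,0,0]
    - [0,0,0]
    - [0,0,0]
    - [0,0,0]
    - [0,0,0]
    - [0,0,0]
    - [0,0,0]
    - [0,0,0]
    - [0,0,0]
    - [0,0,0]
    - [0,0,0]
    - [0,0,0]
    - [0,0,0]
  grip: [0,0,0,0,0,230,230,230,230,230,230,230,230]
  newtons: 10

```text
time_s: 3.87
ee_pos: [480.7, -21.9, 105.4]
ee_rot: [148.6, 90.0, -16.2]
force: [0.2, 0.1, -0.0]
gripper_width: 40.7
```

Emit:
arm_command:
  slide:
    - [0,0,0]
    - [0,0,0]
    - [0,0,0]
    - [0,0,0]
    - [0,0,0]
    - [0,0,0]
  turn:
    - [0,0,0]
    - [0,0,0]
    - [0,0,0]
    - [0,0,0]
    - [0,0,0]
    - [0,0,0]
  grip: [230,230,230,230,230,230]

```text
time_s: 4.37
ee_pos: [480.7, -22.1, 105.2]
ee_rot: [71.2, 90.0, -93.6]
force: [0.4, -1.0, -1.0]
gripper_width: 19.9
```

Run:
```python
from h import *
im,d=env.grab_frame("scene"); cv2.imwrite("pics/s1.png",cv2.resize(im[150:290,260:400,::-1],None,fx=4,fy=4))
```

```text
(no output)
```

View pics/s1.png

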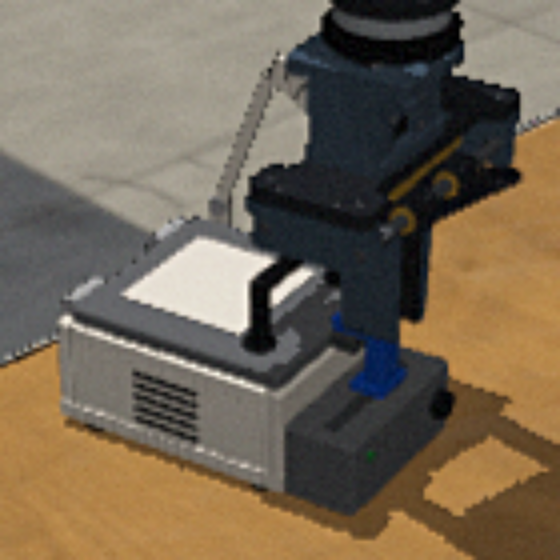

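The image shows the fingers holding the blue tab (at about 385,345 in the crop), with a 19.9 mm opening. Now I slide it left.

Emit:
arm_command:
  slide:
    - [0,-0.5,0]
    - [0,-1,0]
    - [0,-1.5,0]
    - [0,-2,0]
    - [0,-2.4,0]
    - [0,-2.7,0]
    - [0,-2.85,0]
    - [0,-2.85,0]
    - [0,-2.85,0]
    - [0,-2.85,0]
    - [0,-2.85,0]
  turn:
    - [0,0,0]
    - [0,0,0]
    - [0,0,0]
    - [0,0,0]
    - [0,0,0]
    - [0,0,0]
    - [0,0,0]
    - [0,0,0]
    - [0,0,0]
    - [0,0,0]
    - [0,0,0]
  grip: [230,230,230,230,230,230,230,230,230,230,230]

```text
time_s: 5.33
ee_pos: [473.5, 4.7, 105.3]
ee_rot: [88.1, 89.9, -76.7]
force: [1.8, -5.7, -1.5]
gripper_width: 20.1
```

Emit:
arm_command:
  slide:
    - [0,-0.15,0]
    - [0,-0.3,0]
    - [0,-0.3,0]
    - [0,-0.3,0]
  turn:
    - [0,0,0]
    - [0,0,0]
    - [0,0,0]
    - [0,0,0]
  grip: [230,230,230,230]

```text
time_s: 5.67
ee_pos: [473.4, 5.3, 105.3]
ee_rot: [90.7, 89.6, -74.1]
force: [2.3, -14.0, -2.8]
gripper_width: 19.9
```

The force rises and it no longer moves, so the catch is at its stop. I relax, release and lift.

Emit:
arm_command:
  slide:
    - [0,0.2,0]
    - [0,0.2,0]
    - [0,0.2,0]
    - [0,0.2,0]
    - [0,0.2,0]
    - [0,0.2,0]
    - [-3,0.2,0]
    - [-7,0.2,0]
    - [-11,0.2,0]
    - [-14,0.2,0]
    - [-14,0.2,0]
  turn:
    - [0,0,0]
    - [0,0,0]
    - [0,0,0]
    - [0,0,0]
    - [0,0,0]
    - [0,0,0]
    - [0,0,0]
    - [0,0,0]
    - [0,0,0]
    - [0,0,0]
    - [0,0,0]
  grip: [230,120,120,120,120,120,120,120,120,120,120]

```text
time_s: 6.58
ee_pos: [476.5, 6.8, 252.0]
ee_rot: [165.5, 89.2, 0.6]
force: [1.2, 0.2, -0.5]
gripper_width: 48.1
```

Run:
```python
from h import *
im,d=env.grab_frame("scene"); cv2.imwrite("pics/s2.png",cv2.resize(im[150:290,260:400,::-1],None,fx=4,fy=4))
p,R,s=tool(); print(s["qpos"].round(1))
g=w2(pose,[-50,-6,240])[0]
for sg in(1,-1): to(g,Rdown(.264+np.pi/2,sg));
```

```text
[-0.6  8.  99.6  0.  72.  74.3]
slide cm [ 0.93  3.47 -5.57] turn [ 1.571 -0.008  0.005]
slide cm [ 0.93  3.47 -5.57] turn [-1.571 -0.005 -0.008]
```

View pics/s2.png

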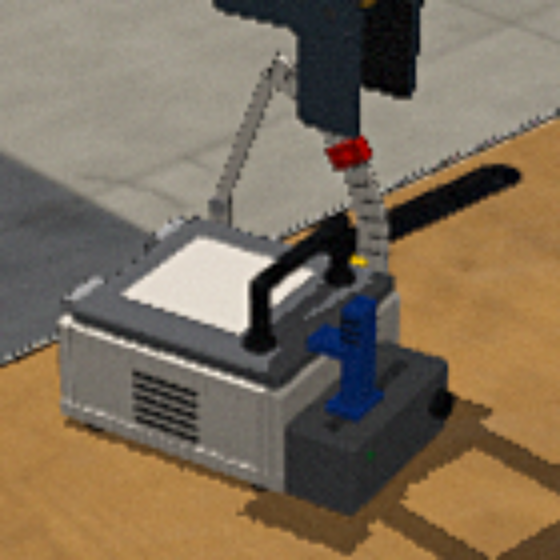

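The picture shows the catch at the left end of its slot with the lid shut. Next I turn the tool by -90° and go above the handle.

Emit:
arm_command:
  slide:
    - [0,0.5,-1]
    - [0,1,-2]
    - [0,2,-3]
    - [0,2.5,-4]
    - [0,3,-5]
    - [0,3.5,-5.6]
    - [0,3.5,-5.6]
    - [0,3.5,-5.6]
    - [0,3.5,-5.6]
    - [0,3.5,-5.6]
    - [0,3.5,-5.6]
    - [0,3.5,-5.6]
    - [0,3.5,-5.6]
    - [0,3.5,-5.6]
    - [0,3.5,-5.6]
  turn:
    - [-0.12,0,0]
    - [-0.24,0,0]
    - [-0.36,0,0]
    - [-0.48,0,0]
    - [-0.6,0,0]
    - [-0.72,0,0]
    - [-0.84,0,0]
    - [-0.96,0,0]
    - [-1.08,0,0]
    - [-1.2,0,0]
    - [-1.32,0,0]
    - [-1.44,0,0]
    - [-1.57,0,0]
    - [-1.57,0,0]
    - [-1.57,0,0]
  grip: [120,120,120,120,120,120,120,120,120,120,120,120,120,120,120]

```text
time_s: 7.88
ee_pos: [535.5, -12.4, 244.1]
ee_rot: [-109.4, 89.9, 175.5]
force: [-0.2, -0.7, -1.0]
gripper_width: 48.1
```

Run:
```python
from h import *
p,R,s=tool(); print(s["qpos"].round(1),p,R.as_matrix().round(3),s["gripper_width"])
to(w2(pose,[-51,-6,116])[0],Rdown(.264+np.pi/2,-1))
```

```text
[ -2.6  14.1  92.5   0.   73.6 -17.5] [535.54330629 -12.4480089  244.05992435] [[-0.002  0.966  0.257]
 [ 0.     0.257 -0.966]
 [-1.    -0.002 -0.001]] 48.051089736534394
slide cm [12.81  0.15  0.04] turn [-0.004 -0.001  0.002]
```

Emit:
arm_command:
  slide:
    - [4,0,0]
    - [8,0.1,0]
    - [11,0.1,0]
    - [12.8,0.1,0]
    - [12.8,0.1,0]
    - [12.8,0.1,0]
    - [12.8,0.1,0]
    - [12.8,0.1,0]
    - [12.8,0.1,0]
    - [12.8,0.1,0]
    - [12.8,0.1,0]
    - [12.8,0.1,0]
    - [12.8,0.1,0]
  turn:
    - [0,0,0]
    - [0,0,0]
    - [0,0,0]
    - [0,0,0]
    - [0,0,0]
    - [0,0,0]
    - [0,0,0]
    - [0,0,0]
    - [0,0,0]
    - [0,0,0]
    - [0,0,0]
    - [0,0,0]
    - [0,0,0]
  grip: [120,120,120,120,120,255,255,255,255,255,255,255,255]
  newtons: 25

```text
time_s: 8.97
ee_pos: [537.5, -12.5, 118.0]
ee_rot: [65.9, 89.9, -9.1]
force: [-0.3, -1.0, 3.5]
gripper_width: 11.5
```

Run:
```python
from h import *
im,d=env.grab_frame("scene"); cv2.imwrite("pics/s3.png",cv2.resize(im[130:290,250:410,::-1],None,fx=3.5,fy=3.5))
p,R,s=tool(); print(p,s["force"],s["gripper_width"])
q0=np.arctan2(45,120); r=np.hypot(45,120)
for q in(.1,.2,.3,.4,.5,.6,.65):
    dx=120-r*np.cos(q0+q); dz=r*np.sin(q0+q)-45
    v=np.array([np.cos(.264)*dx,np.sin(.264)*dx,dz]); print(q,(R.inv().apply(v)/10).round(2))
```

```text
[537.45501469 -12.45716495 117.94268646] [-1.41386184  0.15517063  3.97598271] 11.837049205686238
0.1 [-1.18  0.51  0.  ]
0.2 [-2.29  1.14  0.  ]
0.3 [-3.34  1.87 -0.  ]
0.4 [-4.32  2.7  -0.  ]
0.5 [-5.2   3.63 -0.  ]
0.6 [-5.99  4.64 -0.  ]
0.65 [-6.34  5.18 -0.  ]
```

View pics/s3.png

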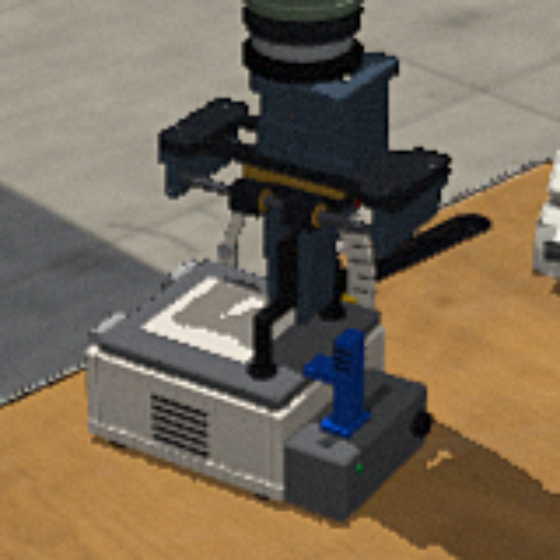

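The fingers hold the bar (11.8 mm opening). Now I lift along the arc to about 0.5 rad.

Emit:
arm_command:
  slide:
    - [-0.6,0.24,0]
    - [-1.2,0.5,0]
    - [-1.75,0.8,0]
    - [-2.3,1.15,0]
    - [-2.8,1.5,0]
    - [-3.35,1.87,0]
    - [-3.85,2.3,0]
    - [-4.3,2.7,0]
    - [-4.8,3.15,0]
    - [-5.2,3.6,0]
    - [-5.2,3.6,0]
    - [-5.2,3.6,0]
    - [-5.2,3.6,0]
  turn:
    - [0,0,0]
    - [0,0,0]
    - [0,0,0]
    - [0,0,0]
    - [0,0,0]
    - [0,0,0]
    - [0,0,0]
    - [0,0,0]
    - [0,0,0]
    - [0,0,0]
    - [0,0,0]
    - [0,0,0]
    - [0,0,0]
  grip: [255,255,255,255,255,255,255,255,255,255,255,255,255]

```text
time_s: 10.1
ee_pos: [569.3, -3.8, 169.9]
ee_rot: [-89.3, 89.6, -164.2]
force: [-7.0, -4.7, 1.3]
gripper_width: 11.1
```

Run:
```python
from h import *
im,d=env.grab_frame("scene"); cv2.imwrite("pics/s4.png",cv2.resize(im[130:270,270:410,::-1],None,fx=4,fy=4,interpolation=cv2.INTER_CUBIC))
im,d=env.grab_frame("top"); cv2.imwrite("pics/t4.png",cv2.resize(im[150:290,305:445,::-1],None,fx=4,fy=4,interpolation=cv2.INTER_CUBIC))
p,R,s=tool(); print(p,s["force"],s["gripper_width"])
```

```text
[569.28823607  -3.78672245 169.90165651] [-7.15522707 -4.11212441  0.8968146 ] 11.457962216976977
```

View pics/s4.png

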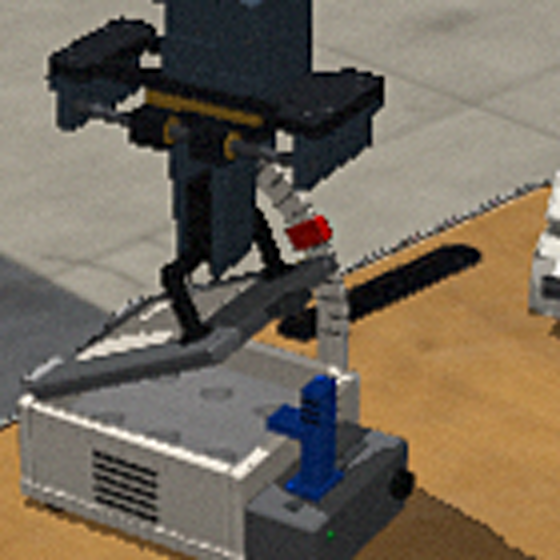

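View pics/t4.png

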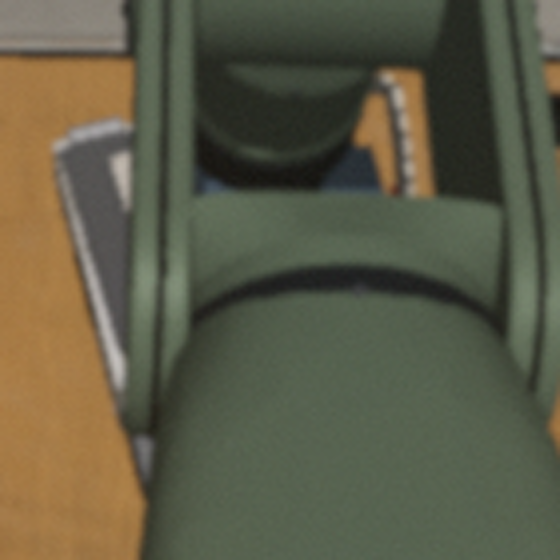

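Run:
```python
from h import *
from scipy.optimize import least_squares
# red clip
a=pose[2];H=np.array([70,0,81])
def loc(P): 
    c,s=np.cos(a),np.sin(a); x=P[:,0]-pose[0]; y=P[:,1]-pose[1]; return np.stack([c*x+s*y,-s*x+c*y,P[:,2]],-1)
for n in("scene","top"):
    im=cv2.imread(f"pics/{n}0.png").astype(int);W=cloud(n,np.load(f"{n}_d0.npy"))
    B,G,R=im[...,0],im[...,1],im[...,2]; m=(R>G+60)&(R>B+60)&(R>100); r=np.zeros_like(m)
    if n=="scene": r[175:200,338:360]=1
    else: r[190:215,396:415]=1
    vv,uu=np.nonzero(m&r); L=loc(W[m&r]); ang=np.arctan2(L[:,2]-81,70-L[:,0]); rad=np.hypot(L[:,2]-81,70-L[:,0])
    for i in range(len(uu)): print(n,uu[i],vv[i],im[vv[i],uu[i],2],L[i].round(0),ang[i].round(3),rad[i].round(0))
    # predicted pixels
    for q in(.54,.58,.62,.66,.7):
        print(q,[proj(n,w2(pose,[70-rr*np.cos(q),y,81+rr*np.sin(q)]))[0].round(1) for rr,y in((115,-79),(115,-95),(125,-95))])
    print("cent",uu.mean(),vv.mean())
```

```text
scene 348 184 140 [-32. -95. 157.] 0.64 127.0
scene 349 184 179 [-35. -95. 158.] 0.632 130.0
scene 350 184 148 [ -35. -100.  156.] 0.619 129.0
scene 346 185 119 [-26. -96. 153.] 0.639 120.0
scene 347 185 135 [-29. -97. 153.] 0.63 122.0
scene 349 185 139 [-37. -93. 157.] 0.617 131.0
scene 350 185 142 [-36. -99. 154.] 0.603 128.0
scene 344 186 124 [-23. -91. 151.] 0.644 117.0
scene 345 186 122 [-25. -94. 150.] 0.632 117.0
scene 349 186 112 [-36. -94. 153.] 0.599 128.0
scene 350 186 147 [-38. -94. 154.] 0.591 130.0
scene 351 186 141 [-39. -98. 152.] 0.578 130.0
scene 342 187 121 [-18. -90. 147.] 0.645 110.0
scene 350 187 134 [-40. -91. 153.] 0.577 132.0
scene 351 187 147 [ -37. -101.  148.] 0.556 126.0
scene 345 188 106 [-27. -90. 147.] 0.599 118.0
scene 346 188 147 [-30. -89. 149.] 0.592 121.0
scene 347 188 129 [-30. -95. 146.] 0.575 119.0
scene 350 188 110 [-39. -93. 149.] 0.557 129.0
scene 351 188 143 [-41. -96. 148.] 0.547 129.0
scene 352 188 117 [-42. -99. 147.] 0.536 130.0
scene 343 189 101 [-21. -90. 143.] 0.595 110.0
scene 344 189 105 [-26. -87. 146.] 0.591 116.0
scene 345 189 1
[... 3073 characters left out ...]
0.573 127.0
top 408 207 120 [-37. -97. 151.] 0.575 128.0
top 409 207 120 [-38. -99. 151.] 0.574 128.0
top 410 207 128 [  -5. -139.   -1.] -0.831 111.0
top 407 208 108 [-38. -95. 148.] 0.554 127.0
top 408 208 115 [-38. -97. 146.] 0.54 126.0
top 409 208 120 [-40. -98. 150.] 0.564 130.0
0.54 [array([397.7, 206.5]), array([405.1, 204.7]), array([406.7, 207.9])]
0.58 [array([397.6, 204.9]), array([405.1, 203.1]), array([406.7, 206.1])]
0.62 [array([397.6, 203.3]), array([405.1, 201.4]), array([406.6, 204.3])]
0.66 [array([397.5, 201.5]), array([405. , 199.7]), array([406.6, 202.4])]
0.7 [array([397.4, 199.7]), array([404.9, 197.8]), array([406.5, 200.4])]
cent 405.0983606557377 203.68852459016392
```

Emit:
arm_command:
  slide:
    - [-0.3,0.3,0]
    - [-0.6,0.6,0]
    - [-0.9,0.9,0]
    - [-0.9,0.9,0]
    - [-0.9,0.9,0]
    - [-0.9,0.9,0]
  turn:
    - [0,0,0]
    - [0,0,0]
    - [0,0,0]
    - [0,0,0]
    - [0,0,0]
    - [0,0,0]
  grip: [255,255,255,255,255,255]

```text
time_s: 10.7
ee_pos: [578.7, -1.2, 178.7]
ee_rot: [-89.4, 89.7, -164.3]
force: [-6.0, -3.4, -0.9]
gripper_width: 11.5
```

Run:
```python
from h import *
im,d=env.grab_frame("scene"); np.save("sd5.npy",d); cv2.imwrite("pics/s5f.png",im[:,:,::-1])
z=cv2.resize(im[130:270,270:410,::-1],None,fx=4,fy=4,interpolation=cv2.INTER_CUBIC)
for q,c in((.55,(255,255,0)),(.6,(0,255,0)),(.65,(255,0,255))):
    for y in(70,-70):
        for r,o in((152,6),(152,0)): # lid front corners guess
            u=(proj("scene",w2(pose,[70-r*np.cos(q)-o*np.sin(q)*-1,y,81+r*np.sin(q)+o*np.cos(q)]))[0]-(270,130)+.5)*4
            cv2.circle(z,tuple(int(k) for k in u),2,c,-1)
    u=(proj("scene",w2(pose,[70-115*np.cos(q),-79,81+115*np.sin(q)]))[0]-(270,130)+.5)*4; cv2.circle(z,tuple(int(k) for k in u),3,c,-1)
cv2.imwrite("pics/s5.png",z)
p,R,s=tool(); print(p,s["force"],s["gripper_width"])
W=cloud("scene",d); a=pose[2]; c,sn=np.cos(a),np.sin(a)
x=W[...,0]-pose[0];y=W[...,1]-pose[1]; X=c*x+sn*y;Y=-sn*x+c*y;Z=W[...,2]
# lid top surface points: angle from hinge, minus offset 6mm above axis
ang=np.arctan2(Z-81,70-X); rad=np.hypot(Z-81,70-X)
m=(d>0)&(Y>40)&(Y<66)&(rad>50)&(rad<150)&(Z>95)&(ang>.3)&(ang<1)
A=np.stack([70-X[m],np.ones(m.sum())],1); 
pl,res,_,_=np.linalg.lstsq(A,Z[m],rcond=None); print(m.sum(),"slope angle",np.arctan(pl[0]),pl)
t=ang[m]-np.arcsin(6/rad[m]); print("median angle",np.median(t),np.percentile(t,[10,90]))
```

```text
[578.68556195  -1.26040268 178.65701426] [-5.57976435 -4.13502401 -1.90418068] 11.406110627975456
338 slope angle 0.500566420505934 [ 0.54703818 98.82851544]
median angle 0.5520779034090454 [0.4696591  0.77983941]
```

View pics/s5.png

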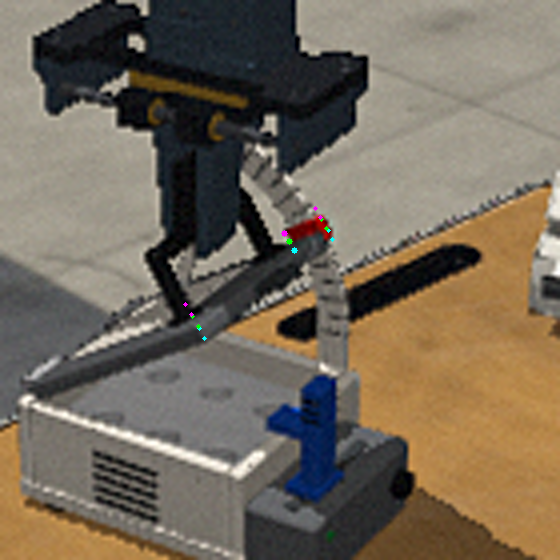

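Run:
```python
from h import *
def draw(src,qs,out,box,f):
    im=cv2.imread(src); x0,y0,x1,y1=box
    z=cv2.resize(im[y0:y1,x0:x1],None,fx=f,fy=f,interpolation=cv2.INTER_CUBIC)
    for q,c in zip(qs,((255,255,0),(0,255,0),(255,0,255))):
        L=[]
        for r,y in((10,68),(147,68),(147,-68)):
            L.append((proj("scene",w2(pose,[70-r*np.cos(q)+6*np.sin(q),y,81+r*np.sin(q)+6*np.cos(q)]))[0]-(x0,y0)+.5)*f)
        cv2.polylines(z,[np.int32(np.array(L)*16)],False,c,1,cv2.LINE_AA,4)
    cv2.imwrite(out,z)
draw("pics/scene0.png",[0],"pics/l0.png",(270,195,370,260),8)
draw("pics/s5f.png",[.54,.59,.64],"pics/l5.png",(270,180,370,250),8)
```

```text
(no output)
```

View pics/l0.png

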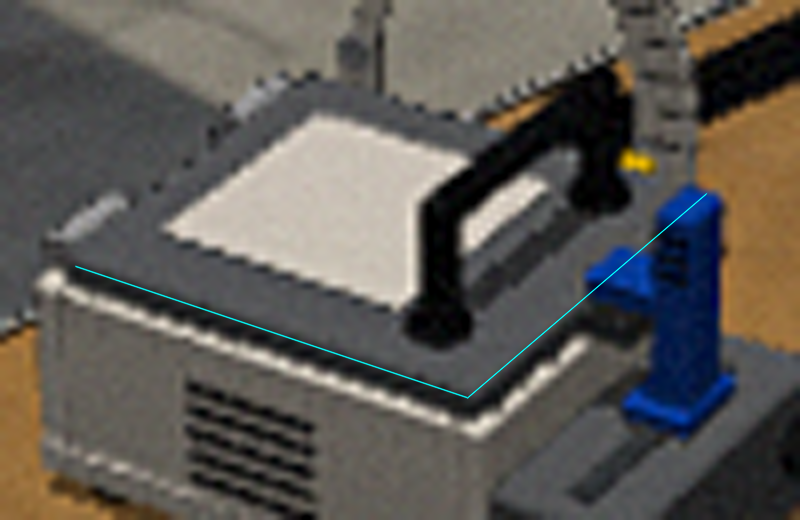

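View pics/l5.png

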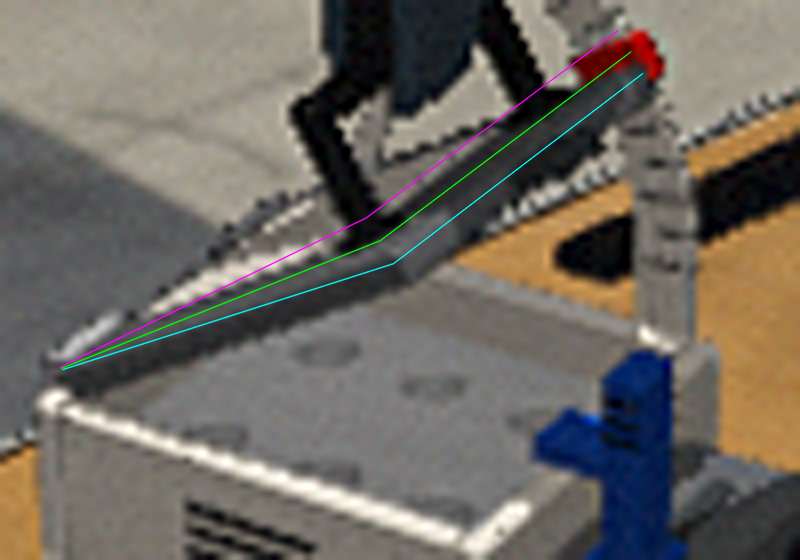

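Run:
```python
from h import *
im=cv2.imread("pics/s5f.png"); x0,y0,x1,y1=290,200,340,230; f=16
c=im[y0:y1,x0:x1].astype(float); c=np.clip((c-20)*2.2,0,255).astype(np.uint8)
z=cv2.resize(c,None,fx=f,fy=f,interpolation=cv2.INTER_CUBIC)
for q,cc in((.54,(255,255,0)),(.59,(0,255,0)),(.64,(255,0,255))):
  for o in(6,):
    L=[(proj("scene",w2(pose,[70-r*np.cos(q)+o*np.sin(q),y,81+r*np.sin(q)+o*np.cos(q)]))[0]-(x0,y0)+.5)*f for r,y in((10,68),(147,68),(147,-68))]
    cv2.polylines(z,[np.int32(np.array(L)*16)],False,cc,1,cv2.LINE_AA,4)
cv2.imwrite("pics/l5b.png",z)
```

```text
(no output)
```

View pics/l5b.png

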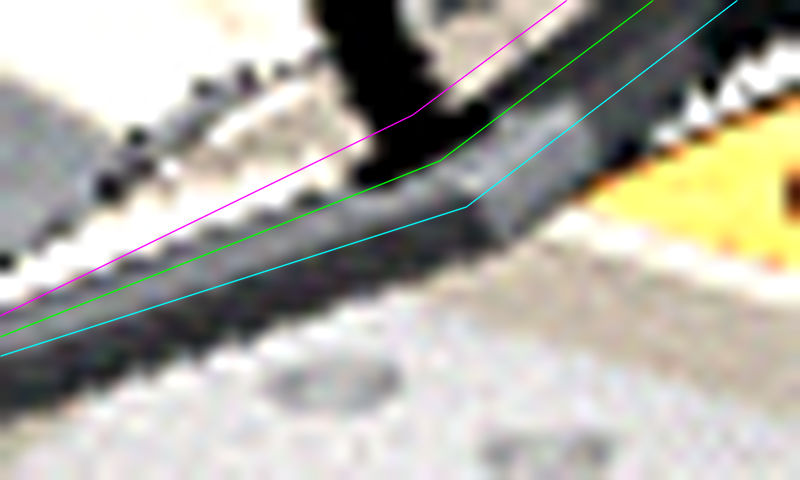

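Measured against its edge lines, the lid stands at about 0.555 rad, and the marker at about 0.60. I lift a little more.

Emit:
arm_command:
  slide:
    - [-0.2,0.2,0]
    - [-0.4,0.45,0]
    - [-0.4,0.45,0]
    - [-0.4,0.45,0]
    - [-0.4,0.45,0]
    - [-0.4,0.45,0]
  turn:
    - [0,0,0]
    - [0,0,0]
    - [0,0,0]
    - [0,0,0]
    - [0,0,0]
    - [0,0,0]
  grip: [255,255,255,255,255,255]

```text
time_s: 11.25
ee_pos: [583.4, 0.0, 182.5]
ee_rot: [-89.7, 89.8, -164.6]
force: [-5.2, -2.4, -2.3]
gripper_width: 11.3
```

Run:
```python
from h import *
im,d=env.grab_frame("scene"); im=np.ascontiguousarray(im[:,:,::-1]); cv2.imwrite("pics/s6f.png",im)
p,R,s=tool(); print(p,s["force"],s["gripper_width"])
print(env.search_frame("scene","mark_tip"),env.search_frame("scene","lid_pointer")[:1])
im2,d2=env.grab_frame("top"); cv2.imwrite("pics/t6f.png",im2[:,:,::-1])
x0,y0,x1,y1=290,180,350,225; f=13
c=np.clip((im[y0:y1,x0:x1].astype(float)-20)*2.,0,255).astype(np.uint8)
z=cv2.resize(c,None,fx=f,fy=f,interpolation=cv2.INTER_CUBIC)
for q,cc in((.55,(255,255,0)),(.60,(0,255,0)),(.65,(255,0,255))):
    o=6
    L=[(proj("scene",w2(pose,[70-r*np.cos(q)+o*np.sin(q),y,81+r*np.sin(q)+o*np.cos(q)]))[0]-(x0,y0)+.5)*f for r,y in((10,68),(147,68),(147,-68))]
    cv2.polylines(z,[np.int32(np.array(L)*16)],False,cc,1,cv2.LINE_AA,4)
cv2.imwrite("pics/l6.png",z)
```

```text
[5.83393636e+02 1.33547652e-02 1.82508052e+02] [-3.76100343 -2.43634431 -1.84938421] 11.47133719827194
[] [{'point': [569.1, 38.7, 155.3], 'p': 0.88}]
```

View pics/l6.png

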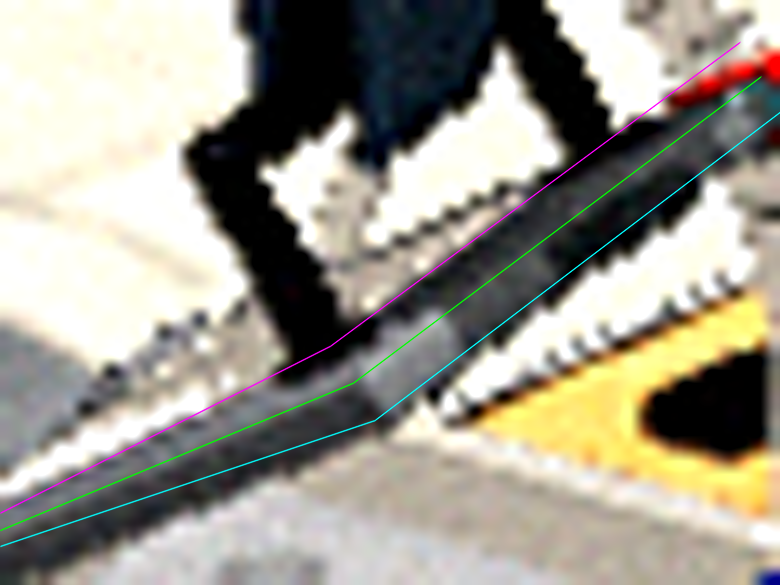

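Run:
```python
import cv2
a=cv2.imread("pics/t6f.png")[150:260,340:450];b=cv2.imread("pics/s6f.png")[130:240,270:380]
cv2.imwrite("pics/b6.png",cv2.resize(cv2.hconcat([a,b]),None,fx=3.6,fy=3.6,interpolation=cv2.INTER_CUBIC))
```

```text
(no output)
```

View pics/b6.png

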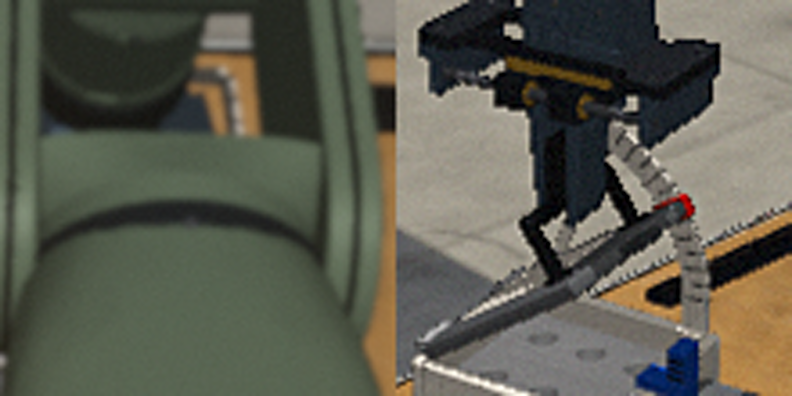

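Emit:
arm_command:
  slide:
    - [0,0,0]
    - [0,0,0]
    - [0,0,0]
    - [0,0,0]
    - [0,0,0]
    - [0,0,0]
  turn:
    - [0,0,0]
    - [0,0,0]
    - [0,0,0]
    - [0,0,0]
    - [0,0,0]
    - [0,0,0]
  grip: [255,255,255,255,255,255]

```text
time_s: 11.95
ee_pos: [583.4, 0.0, 182.5]
ee_rot: [-89.3, 89.8, -164.2]
force: [-4.4, -2.8, -1.8]
gripper_width: 11.3
```

Run:
```python
from h import *
p,R,s=tool(); print(p,s["force"],s["gripper_width"],abs(s["qvel"]).max())
env.job_done()
```

```text
[5.83371728e+02 2.28073050e-02 1.82481506e+02] [-4.41415463 -2.76178286 -1.75927653] 11.278872221314295 0.1043531723402036
the job is handed in; nothing more can be done
```

I slid the blue catch left to its stop, gripped the lid's black bar handle, and raised the lid to about 0.60–0.61 rad. I handed the job in at about 12 s, still holding the handle. No verdict was reported.

- **Catch:** it moved about 28 mm, and the pushing force then climbed to about 14 N with no further travel. The picture after release shows it at the left end of its slot with the lid still shut.
- **Lid angle:** the lid's edge lines in the scene picture give 0.60–0.61 rad. I estimate the red marker at about 0.60 ± 0.02 rad, and the allowance is about 0.07 rad.
- **Hold:** the arm is at rest, with the fingers 11.3 mm apart on the 12 mm bar, gripping at 25 N.

**Checks that failed or disagreed:**
- I could not check the pointer against the marker directly. The yellow pointer was hidden by the lid in one camera and by the arm in the other.
- The trained network never found the marker, and its pointer report after lifting was clearly wrong. I used my own image measurements instead.
- At the last full check, before the final lift, the estimates of the lid angle ranged from 0.50 to 0.61 rad. The handle's height gave 0.61 and its backward travel 0.565. The depth readings gave 0.50–0.55 and the lid edges about 0.555. I went by the lid edges.

I did not look at the bystander objects again at the end. The arm crossed well above them, and no contact forces showed on the way.

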